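# Clamp a filter cartridge in the leak-test fixture with the capstan

### The job

Pick up the aluminium filter cartridge from its wooden rest and lay it in the two-rod cradle of the blue leak-test fixture. Then wind the capstan clockwise (seen from above) by pushing its red-balled spokes one after another, moving the ram only through the capstan, until the nose grips the cartridge firmly against the stop; feel for it, because the cartridge is thin-walled and a heavy push dents it. Leave it clamped, let go of everything, and do not drop the cartridge or disturb the bottle, jar or screwdriver.

Things in the scene. Friction and masses are not known exactly. Their poses are not given: they have to be found in the camera images.
- cartridge: Loose aluminium tube with orange closed end caps, a cylinder of diameter 40 mm and length 80 mm, about 0.18 kg. Origin at its centre, its own y axis along the cylinder. It starts lying on the wooden rest, its axis 51 mm above the bench.
- rest: Fixed wooden block 50 x 100 x 24 mm on the bench with two dowels 10 mm thick along its y axis (tops at 35 mm) on which the cartridge starts. Origin at the centre of its underside.
- press: Blue leak-test fixture, fixed. Origin: centre of the underside of its base plate (120 mm along x, 400 mm along y, 15 mm thick). From its +y to -y end: grey gear housing under the capstan (84 x 84 mm, centre y = 120 mm, top 87 mm, collar 95 mm), ram and nose, cradle (centre y = -90 mm), stop, stop bracket (y = -173 to -195 mm, 90 mm high). The clamp axis runs along its y, 62 mm high.
- guard (a point): Centre of the top of the fixture's clear guard plate, 152 mm high (yellow outer edge 158 mm). It covers the half of the capstan circle on the fixture's +x side (fixture x = 0 to 137 mm, y = -5 to 245 mm) and the hub (x = -30 to 0 mm, y = 90 to 150 mm). So spokes can be pushed from above only on the -x side, which faces the robot.
- cradle (a point): Where the cartridge's centre lies when it rests mid-cradle, 62 mm high, along the fixture's y. The cradle is two steel rods 10 mm thick, 26 mm apart, tops 46 mm high, 82 mm long, open above; a few mm off sideways self-centres. Centred within 15 mm of this point along y the cartridge lies clear between nose and stop; the nose later pushes it along the rods to the stop.
- hub (a point): On the capstan's vertical axis at mid-height of the spokes, 125 mm high; axes as the fixture's. Friction 0.35 N m: about 4 N at 88 mm from the axis turns it while the nose is free; it stays where left. Once the nose grips, the push rises about 0.7 N per mm of finger travel. 9 to 10 N there (felt while moving; it fades on stopping) clamps with 35 N: good; over 17 N (80 N) dents it.
- capstan (a joint): Capstan angle in rad, growing clockwise from above, driving the nose 14 mm per rad to the stop. At 0 its four spokes point along the fixture's +x, +y, -x, -y. Spokes: steel, 12 mm thick, bare 25 to 95 mm from the axis, then red balls of 26 mm; free below down to 95 mm height. On the open side clockwise runs from the fixture's -y to its +y. It takes 2.8 to 4.5 rad from the start to grip.
- ram: Steel rod 22 mm thick sliding along the clamp axis out of the gear housing, with a 34 mm collar near its front, moved only by the capstan. Origin on the clamp axis at the nose's unloaded face. Oppopoint it, beyond the cradle, stands the stop, a black rubber disc of 30 mm on a screw: its face is set somewhere between fixture y = -150 and -138 mm, differently each time, and is not measured.
- nose: Black rubber disc of diameter 30 mm on the ram's end, with a stiff spring behind it (30 N per mm). Origin: centre of its face, which looks to the fixture's -y; at capstan angle 0 it is at fixture y = -8 mm. At least 12 N must stay on the cartridge after letting go (pushed with over 6 N at 88 mm); the capstan's friction keeps up to 25 N.
- oil_bottle: Amber oil bottle, diameter 64 mm, height 160 mm, standing loose; bystander. Origin under its centre.
- grease_jar: White jar with red lid, diameter 70 mm, height 60 mm, standing loose; bystander. Origin under its centre.
- screwdriver: Yellow-handled screwdriver lying loose; bystander.
Mind the look-alikes: they are no part of the job. What is meant by the cartridge is not purple or yellow, and is the smaller of those in its own colour.

How it is judged:
By the outcome, as a careful person would: the job done as asked, in the order asked, and still so for the second after the job is handed in, with the robot touching nothing.
It also fails if it takes over 66 s, if anything falls off the work surface, if the arm or the gripper's body presses on something with over 40 N, if the wrist force passes 120 N, or if a joint passes its speed limit or range.

### The arm

A 6-joint arm with a two-finger parallel gripper is mounted at the origin on the work surface. World frame = base frame: x ahead of the robot, y to its left, z up, the work surface at z = 0. Lengths are in m, angles in rad, forces in N, time in s.
With the tool pointing down it reaches from about 0.375 to 0.925 m from the base axis. Payload 5.7 kg.
Tool frame: the origin (TCP) lies midway between the tips of the shut fingers; the grasp point (between the pads) lies 19 mm behind it; z points along the fingers, y is the line along which they close (so a half turn about z gives the same grasp; the last joint's range is limited). The gripper opens to 85 mm and grips with 20 to 120 N. Pads are 22 mm wide; open, the fingers measure 114 mm over their backs; the gripper's body (76 mm by 85 mm) begins 54 mm behind the grasp point. The pads swing forward as they close: fully open they stand 13 mm farther back than shut.
Start: joints at [-0.115, 0.359, 1.51, -0, 1.272, -0.115], TCP at [0.6, -0, 0.231] pointing down, gripper open.
Joint ranges: [-2.97, 2.97], [-1.01, 2.36], [0.21, 2.38], [-0.96, 4.11], [0.2, 2.71], [-2.98, 2.98]. Speed limits (rad/s): [2.39, 2.39, 3.14, 3.14, 3.14, 3.14].

### API

Orientations are given as a rotation vector (axis times angle).
In Python, from rig import status, get_image, camera_model, order, search_frame, outline_of gives the robot as it stands.
- The arm moves only by the tool servo_tool, never from a script. Its argument "steps" is a list of rows, each a list of 3 entries, a list of its own where there are three numbers: the closure, from 0 (fully open) to 1 (shut), then the shift along the tool's x, y, z in units of 40 mm (1.0 is 40 mm), then the turn about the tool's z in units of 5 degrees (1.0 is 5 degrees). A call has 1 to 12 rows; each row shifts and turns the commanded pose from where the row before left it, along the tool's axes as they then stand; what a row does not reach is not made up. A row lasts 1/10 s, in which the tool goes at most 50 mm and 8.59 degrees, less where a joint would pass 70% of its speed; a pose out of reach is approached as far as the arm can. A call is refused whole if a number of a shift passes 1 or a number of a turn 1, either way. A call with a gripper value outside its range is refused whole. The fingers move at their own pace and stop on an object; "newtons" is the grip in N (left out, the last holds). Time passes only in rows, so rows that do not move let the fingers close. It gives the time, the measured TCP pose, the force, the opening and the grip force at its end, in the units of the state.
- status.get_obs(): the state, without advancing time (a new reading comes with each control period).
- get_image(name): name is "scene" or "side" or "wrist"; returns the picture (480x640x3 uint8, red, green, blue); there is no depth.
- camera_model(name): a dict with "intrinsics" (3x3 intrinsics, pixels), "view" (4x4, takes a point from world to camera coordinates). Camera axes: x right, y down, z forward; pixel columns grow to the right and rows downward; lengths in m; the calibration is good to about 2 mm. A picture is of the moment at which its call begins: read the wrist's pose just before it. camera_model takes no time and is no camera call; for the wrist camera it gives the pose at the moment of the call.
- order.job_done(): hands the job in; it is judged then, once.
Trained networks look in the newest picture that a camera, given by its name, has taken for a name from the list of things; names that differ only in an ending like _2 or _b are one class to them, and where a whole thing is asked for, a point or a joint stands for the part that bears it (a point fixed in the world has none). Each returns a list of dicts, best first, with "score" (0 to 1); they miss things now and then, are a little off and sometimes report something else, mostly with a low value. They report only what shows in the picture. A call takes as long as a camera call. They do not tell look-alikes from the thing itself.
- search_frame(camera, thing): "location" ([x, y, z] in m, in world coordinates, good to about 4 mm: the middle of the surface that is visible of it).
- outline_of(camera, thing): "region" (480x640 bool, what is visible of it).
The state is a dict: "clock": time; "joint_positions": joint angles; "qd": joint speeds; "joint_torque": joint torques, N m; "ee_pos": TCP position; "ee_rot": TCP orientation; "ft_force": force on the tool from outside, world axes, zero at the start; "ft_torque": the same for the moment, N m; "width": opening from 0.0 (shut) to 1.0 (fully open); "grip_force": force on a finger pad.
Only numpy, scipy, OpenCV 4.12 (cv2) and the standard library are available. Lean on these libraries where they do the work, as an engineer would, in place of code of your own. Each camera call takes 0.05 s, during which the arm holds its last target. There are 200 camera calls.

## Working session

There is one attempt and no reset: what is moved stays moved. The work goes in short steps, Python scripts to look and compute and a tool call to move; the robot and the scene stay as the last step left them, time stands still between calls to the robot, and variables do not carry over. Pictures are saved under pics/ and viewed, at most 10 in all, crops included, and the job is handed in when it is done.

Besides the shell and the picture viewer there is one more tool, called after "Emit:" as name([rows], argument=value, ...), one row to a line, values as JSON. servo_tool: Moves the arm, as the interface text tells. Its arguments: {"type":"object","properties":{"steps":{"type":"array","items":{"type":"array"}},"newtons":{"type":"number"}},"required":["steps"]}

```bash
mkdir -p pics; ls; python3 - <<'E'
from rig import status,get_image,camera_model,search_frame
import cv2,numpy as np
s=status.get_obs();print({k:np.round(v,3) for k,v in s.items()})
ims=[]
for c in ["scene","side"]:
    im=get_image(c);cv2.imwrite(f"pics/{c}0.png",im[:,:,::-1])
    m=camera_model(c);print(c,np.round(m["view"],3).tolist(),np.round(m["intrinsics"],1).tolist())
    for t in ["cartridge","rest","press","guard","hub","nose","cradle","oil_bottle","grease_jar","screwdriver"]:
        r=search_frame(c,t)
        print(t,[(np.round(q["location"],3).tolist(),round(q["score"],2)) for q in r[:5]])
E
```

```text
pics
{'clock': np.float64(0.0), 'joint_positions': array([-0.115,  0.359,  1.511, -0.   ,  1.273, -0.115]), 'qd': array([ 0.001,  0.002, -0.   , -0.   , -0.   ,  0.001]), 'joint_torque': array([ 2.0000e-03, -5.2761e+01, -2.7863e+01, -0.0000e+00,  1.3000e-02,
       -0.0000e+00]), 'ee_pos': array([0.599, 0.   , 0.23 ]), 'ee_rot': array([-2.22e+00, -2.22e+00,  2.00e-03]), 'ft_force': array([0.665, 0.922, 1.247]), 'ft_torque': array([-0.011,  0.005, -0.033]), 'grip_force': np.float64(0.0), 'width': np.float64(1.002)}
scene [[-0.552, 0.834, -0.0, 0.348], [0.704, 0.466, -0.535, -0.32], [-0.446, -0.296, -0.845, 1.716], [0.0, 0.0, 0.0, 1.0]] [[538.8, 0.0, 328.1], [0.0, 538.8, 231.9], [0.0, 0.0, 1.0]]
cartridge [([0.476, -0.503, 0.048], 0.95), ([0.39, -0.319, 0.038], 0.91), ([0.474, -0.192, 0.048], 0.67), ([0.514, -0.35, 0.072], 0.64)]
rest [([0.523, -0.33, 0.021], 0.73), ([0.699, -0.327, 0.096], 0.18)]
press [([0.621, 0.191, 0.156], 0.67)]
guard [([0.622, 0.192, 0.152], 0.76), ([0.524, -0.331, 0.024], 0.18)]
hub [([0.616, 0.196, 0.149], 0.88), ([0.522, -0.33, 0.024], 0.64)]
nose []
cradle [
[... 230 characters left out ...]
22], [0.199, 0.728, -0.656, 1.187], [0.0, 0.0, 0.0, 1.0]] [[441.1, 0.0, 321.1], [0.0, 441.1, 242.9], [0.0, 0.0, 1.0]]
cartridge [([0.506, -0.359, 0.07], 0.83), ([0.378, -0.344, 0.036], 0.83), ([0.464, -0.22, 0.052], 0.68), ([0.459, -0.535, 0.054], 0.59)]
rest [([0.496, -0.385, 0.026], 0.88), ([0.578, 0.086, 0.062], 0.68)]
press [([0.581, 0.14, 0.047], 0.71)]
guard [([0.58, 0.136, 0.046], 0.86)]
hub [([0.579, 0.138, 0.046], 0.68)]
nose []
cradle [([0.585, 0.134, 0.043], 0.62), ([0.378, 0.358, 0.02], 0.18)]
oil_bottle [([0.674, -0.362, 0.097], 0.62)]
grease_jar [([0.76, -0.18, 0.054], 0.89), ([0.51, -0.363, 0.065], 0.65)]
screwdriver [([0.376, 0.36, 0.018], 0.7), ([0.579, 0.136, 0.044], 0.23)]
```

View pics/scene0.png

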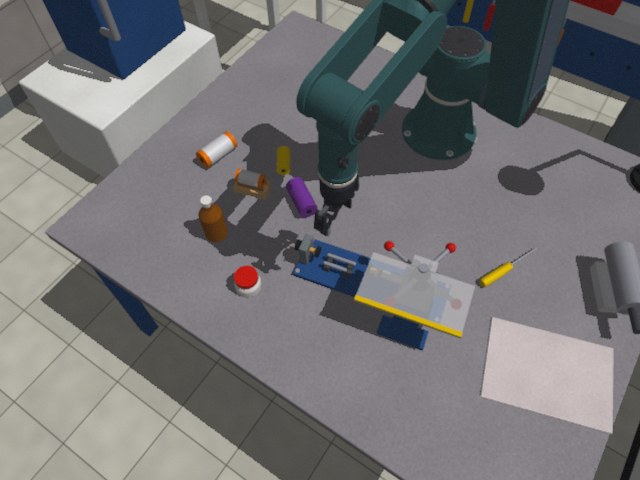

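View pics/side0.png

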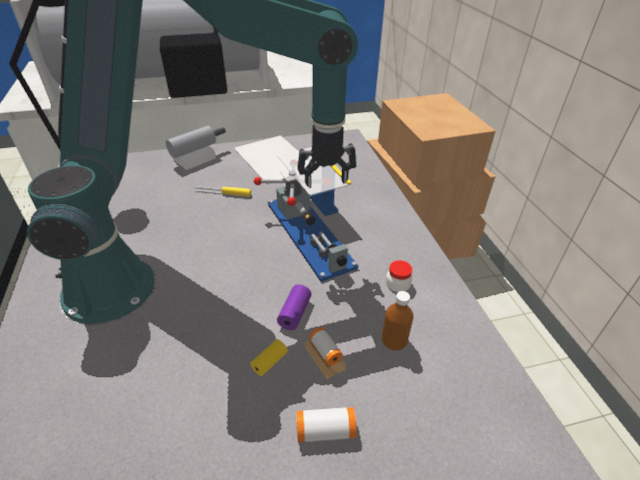

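Cartridge candidates in the scene image: the large white/orange tube (217,149), the aluminium/orange tube on the rest (250,181), purple (301,197) and yellow (283,160). The one at (250,181) fits: it's small, aluminium with orange caps, and lies on the rest. I'll confirm this in a crop.

```bash
python3 - <<'E'
import cv2,numpy as np
a=cv2.imread("pics/scene0.png");b=cv2.imread("pics/side0.png")
def crop(im,x,y,w,h,W,H): return cv2.resize(im[y:y+h,x:x+w],(W,H),interpolation=cv2.INTER_CUBIC)
top=np.hstack([crop(a,190,130,100,75,400,300),crop(b,255,310,120,90,400,300)])
bot=np.hstack([crop(a,285,225,200,150,400,300),crop(b,240,165,160,120,400,300)])
cv2.imwrite("pics/crop1.png",np.vstack([top,bot]))
E
```

```text
(no output)
```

View pics/crop1.png

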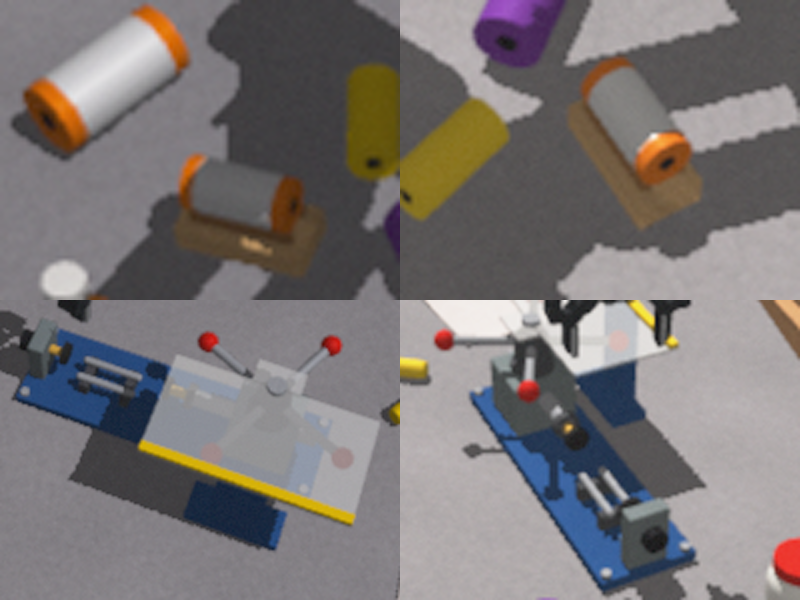

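The crop confirms it: the small aluminium tube with orange caps lies on the wooden rest, at scene px (250,181). The crop also shows the guard corners, plate corners and two red balls, so I'll fit both poses from these.

```bash
cat > h.py <<'E'
import numpy as np,cv2
from scipy.optimize import minimize,least_squares
from rig import *
from rig import status,get_image,camera_model,outline_of,search_frame
def proj(m,P):
    P=np.atleast_2d(P);V=np.array(m["view"]);K=np.array(m["intrinsics"])
    c=(V[:3,:3]@P.T).T+V[:3,3];u=(K@c.T).T;return u[:,:2]/u[:,2:]
def back(m,uv,z):
    V=np.array(m["view"]);K=np.array(m["intrinsics"])
    d=V[:3,:3].T@np.linalg.inv(K)@[uv[0],uv[1],1];o=-V[:3,:3].T@V[:3,3]
    return o+d*(z-o[2])/d[2]
def tr(p,P):
    c,s=np.cos(p[2]),np.sin(p[2]);P=np.atleast_2d(P)
    return np.c_[p[0]+c*P[:,0]-s*P[:,1],p[1]+s*P[:,0]+c*P[:,1],P[:,2]]
t=np.linspace(0,2*np.pi,40)
CYL=np.vstack([np.c_[.02*np.cos(t),0*t+e,.02*np.sin(t)] for e in(-.04,.04)])
def cyl_cost(p,data,z):
    C=CYL+[0,0,z];tot=0
    for m,mask in data:
        h=cv2.convexHull((proj(m,tr(p,C))*16).astype(np.int32))
        r=np.zeros(mask.shape,np.uint8);cv2.fillConvexPoly(r,h,1,shift=4)
        r=r>0;tot+=1-(r&mask).sum()/max(1,(r|mask).sum())
    return tot
def fit_cyl(data,p0,z):
    best=None
    for a in np.linspace(p0[2]-.3,p0[2]+.3,4):
        q=minimize(cyl_cost,[p0[0],p0[1],a],args=(data,z),method="Nelder-Mead",options=dict(initial_simplex=[[p0[0],p0[1],a],[p0[0]+.008,p0[1],a],[p0[0],p0[1]+.008,a],[p0[0],p0[1],a+.15]]))
        if best is None or q.fun<best.fun: best=q
    return best.x,best.fun
E
python3 - <<'E'
from h import *
ms,md=camera_model("scene"),camera_model("side")
obs=[(ms,(355,298),(.137,-.005,.158)),(ms,(461,335),(.137,.245,.158)),(ms,(372.5,252.5),(0,-.005,.152)),(ms,(475,285),(0,.245,.152)),(ms,(292,275),(-.060,-.2,.015)),
(md,(322,280.2),(-.06,-.2,.015)),(md,(356.8,265.8),(.06,-.2,.015)),(md,(268.8,202.2),(-.06,.2,.015))]
obs[4]=(ms,(292,275),(.06,-.2,.015))
f=lambda p:np.concatenate([(proj(m,tr(p,P))[0]-uv) for m,uv,P in obs])
q=least_squares(f,[.6,.14,0],loss="soft_l1");print("press",q.x,f(q.x).round(1).reshape(-1,2).tolist())
p=q.x
for m,uv in[(ms,(389,246.5)),(ms,(451,248)),(md,(240+45/2.5,165+40/2.5)),(md,(240+129/2.5,165+91/2.5))]:
    w=back(m,uv,.125);c,s=np.cos(p[2]),np.sin(p[2]);d=w[:2]-p[:2];l=np.array([c*d[0]+s*d[1],-s*d[0]+c*d[1]])-[0,.12]
    print("ball fixture-rel hub",l.round(4),np.hypot(*l).round(4),np.degrees(np.arctan2(l[1],l[0])).round(1))
data=[]
for c,m in(("scene",ms),("side",md)):
    get_image(c)
    for r in outline_of(c,"cartridge"):
        g=np.argwhere(r["region"]).mean(0)[::-1];print(c,g.round(),r["region"].sum(),r["score"])
        u=proj(m,[.505,-.36,.055])[0]
        if np.hypot(*(g-u))<15: data.append((m,r["region"]))
print(fit_cyl(data,[.505,-.36,.3],.051),[fit_cyl([d],[.505,-.36,.3],.051) for d in data])
print("cradle",tr(p,[0,-.09,.062]),"hub",tr(p,[0,.12,.125]))
E
```

```text
press [0.57538557 0.09770773 0.22365589] [[-1.2, 0.9], [0.5, 0.6], [-0.1, -0.9], [-0.6, -0.6], [-0.4, -1.4], [-1.0, -2.3], [1.8, -1.3], [-2.6, -1.1]]
ball fixture-rel hub [-0.0443 -0.0941] 0.104 -115.2
ball fixture-rel hub [-0.0947  0.0513] 0.1077 151.5
ball fixture-rel hub [-0.0941  0.044 ] 0.1038 154.9
ball fixture-rel hub [-0.0452 -0.0998] 0.1095 -114.4
scene [283. 160.] 318 0.88
scene [301. 196.] 746 0.88
scene [250. 178.] 427 0.77
scene [217. 149.] 799 0.61
side [326. 345.] 702 0.95
side [269. 356.] 698 0.88
side [326. 424.] 1850 0.67
side [294. 306.] 902 0.58
(array([ 0.5084668 , -0.35279422,  0.30061865]), np.float64(0.1950489431124982)) [(array([ 0.50534169, -0.35281379,  0.31240844]), np.float64(0.06153846153846154)), (array([ 0.51037676, -0.35261304,  0.26367751]), np.float64(0.03310344827586209))]
cradle [[0.5953472  0.00994935 0.062     ]] hub [[0.54877005 0.21471891 0.125     ]]
```

Emit:
servo_tool([
  [0,[-0.98,-0.25,0],0],
  [0,[-0.98,-0.25,0],0],
  [0,[-0.98,-0.25,0],0],
  [0,[-0.98,-0.25,0],0],
  [0,[-0.98,-0.25,0],0],
  [0,[-0.98,-0.25,0],0],
  [0,[-0.98,-0.25,0],0],
  [0,[-0.98,-0.25,0],0],
  [0,[-0.98,-0.25,0],-0.8],
  [0,[0,0,0],-0.8],
  [0,[0,0,0],-0.8],
  [0,[0,0,0],-0.9],
])

```text
clock: 2.5
ee_pos: [0.5097, -0.3534, 0.2311]
ee_rot: [-1.877, -2.519, -0.0]
ft_force: [1.0, -0.9, 0.3]
width: 1.003
grip_force: 0.0
```

```bash
cat >> h.py <<'E'
from scipy.spatial.transform import Rotation as Ro
def togo(target,yaw):
    """shift in tool units and turn units to reach TCP target with world yaw"""
    s=status.get_obs();R=Ro.from_rotvec(s["ee_rot"]).as_matrix()
    cur=np.arctan2(R[1,1],R[0,1])
    d=R.T@(np.array(target)-s["ee_pos"])/.04
    print("t",round(float(s["clock"]),2),"tcp",np.round(s["ee_pos"],4),"yaw",round(cur,4),"F",np.round(s["ft_force"],1),"grip",round(float(s["grip_force"]),1),"w",round(float(s["width"]),3))
    print(" shift",d.round(2),"turn",round(-np.degrees(yaw-cur)/5,2))
E
python3 - <<'E'
from h import *
togo([.5085,-.353,.03],.28)
m=camera_model("wrist");im=get_image("wrist");cv2.imwrite("pics/w1.png",im[:,:,::-1])
d=[]
for r in outline_of("wrist","cartridge"):
    g=np.argwhere(r["region"]).mean(0)[::-1];u=proj(m,[.509,-.353,.06])[0]
    print(g.round(),u.round(),r["region"].sum(),r["score"])
    if np.hypot(*(g-u))<50:d.append((m,r["region"]))
print([fit_cyl([x],[.509,-.353,.28],.051) for x in d])
E
```

```text
t 2.5 tcp [ 0.5097 -0.3534  0.2311] yaw 0.2898 F [ 1.  -0.9  0.3] grip 0.0 w 1.003
 shift [ 0.02 -0.02  5.03] turn 0.11
[255. 356.] [322. 227.] 4421 0.97
[204. 161.] [322. 227.] 3835 0.95
[322. 225.] [322. 227.] 3790 0.94
[328.  49.] [322. 227.] 7910 0.73
[(array([ 0.50913896, -0.35274829,  0.27230983]), np.float64(0.024954978132235683))]
```

View pics/w1.png

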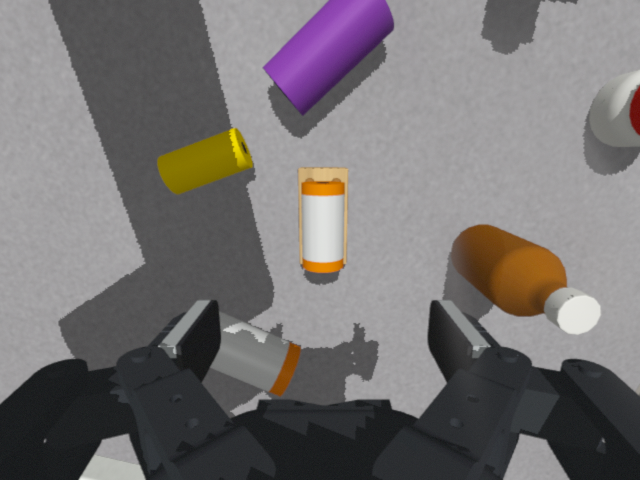

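The wrist view shows the cartridge centred at (322,225) and aligned with the fingers, and nothing in the fingers' way. Now I'll descend and grip.

Emit:
servo_tool([
  [0,[0.01,-0.01,0.85],0.15],
  [0,[0,0,0.85],0],
  [0,[0,0,0.85],0],
  [0,[0,0,0.85],0],
  [0,[0,0,0.85],0],
  [0,[0,0,0.85],0],
  [0,[0,0,0],0],
  [1,[0,0,0],0],
  [1,[0,0,0],0],
  [1,[0,0,0],0],
  [1,[0,0,0],0],
  [1,[0,0,0],0],
], newtons=40)

```text
clock: 3.8
ee_pos: [0.5087, -0.3538, 0.0295]
ee_rot: [1.895, 2.505, -0.004]
ft_force: [-7.0, -2.3, 6.6]
width: 0.452
grip_force: 39.7
```

Emit:
servo_tool([
  [1,[0,0,0],0],
  [1,[0,0,0],0],
  [1,[0,0,0],0],
  [1,[0,0,-0.5],0],
])

```text
clock: 4.2
ee_pos: [0.5079, -0.3518, 0.0469]
ee_rot: [-1.895, -2.502, 0.0]
ft_force: [-0.9, 0.4, -3.0]
width: 0.459
grip_force: 40.9
```

```bash
python3 - <<'E'
from h import *
togo([.5953,.0099,.16],.2237)
E
```

```text
t 4.2 tcp [ 0.5079 -0.3518  0.0469] yaw 0.2743 F [-0.9  0.4 -3. ] grip 40.9 w 0.459
 shift [ 8.12  4.55 -2.82] turn 0.58
```

Emit:
servo_tool([
  [1,[0,0,-0.9],0.3],
  [1,[0,0,-0.9],0.28],
  [1,[0,0,-0.9],0],
  [1,[0,0,-0.6],0],
  [1,[0.9,0.5,-0.3],0],
  [1,[0.9,0.5,0],0],
  [1,[0.9,0.5,0],0],
  [1,[0.9,0.5,0],0],
  [1,[0.9,0.5,0],0],
  [1,[0.8,0.5,0],0],
  [1,[0.5,0.5,0],0],
  [1,[0,0.3,0],0],
])

```text
clock: 5.4
ee_pos: [0.6066, -0.0893, 0.1925]
ee_rot: [1.955, 2.458, 0.002]
ft_force: [0.3, -1.1, -2.4]
width: 0.457
grip_force: 41.1
```

```bash
python3 - <<'E'
from h import *
togo([.5953,.0099,.16],.2237)
m=camera_model("wrist");im=get_image("wrist")
im=np.ascontiguousarray(im[:,:,::-1]);p=[0.5754,0.0977,0.2237]
for P in [(-.06,-.2,.015),(.06,-.2,.015),(-.013,-.131,.046),(.013,-.131,.046),(-.013,-.049,.046),(.013,-.049,.046),(-.045,-.195,.09),(0,-.005,.152),(0,-.008,.062)]:
    u=proj(m,tr(p,P))[0];print(P,u.round());cv2.circle(im,tuple(int(v) for v in u.round()),3,(0,255,0),1)
cv2.imwrite("pics/w2.png",im)
for t in("cradle","nose","hub","guard"): print(t,[(np.round(r["location"],3),round(r["score"],2)) for r in search_frame("wrist",t)])
E
```

```text
t 5.4 tcp [ 0.6066 -0.0893  0.1925] yaw 0.2271 F [ 0.3 -1.1 -2.4] grip 41.1 w 0.457
 shift [2.48 0.28 0.82] turn 0.04
(-0.06, -0.2, 0.015) [270. 238.]
(0.06, -0.2, 0.015) [397. 238.]
(-0.013, -0.131, 0.046) [320. 164.]
(0.013, -0.131, 0.046) [352. 164.]
(-0.013, -0.049, 0.046) [320.  51.]
(0.013, -0.049, 0.046) [354.  52.]
(-0.045, -0.195, 0.09) [276. 255.]
(0, -0.005, 0.152) [ 348. -136.]
(0, -0.008, 0.062) [339. -23.]
cradle [(array([0.597, 0.013, 0.015]), 0.62)]
nose [(array([0.596, 0.011, 0.016]), 0.24)]
hub [(array([0.594, 0.016, 0.015]), 0.69)]
guard [(array([0.597, 0.018, 0.019]), 0.62)]
```

View pics/w2.png

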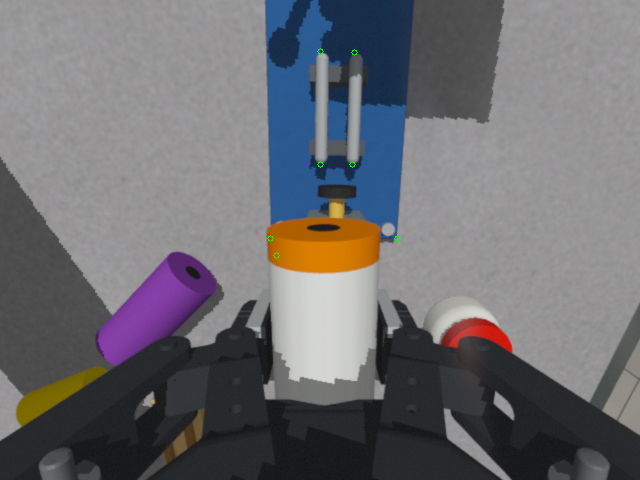

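The projected rod ends agree with the picture to about 1 mm: rods at (322,54)–(322,164) and (356,55)–(353,164), stop disc at (337,192). Now moving over the cradle.

Emit:
servo_tool([
  [1,[0.83,0.1,0],0.04],
  [1,[0.83,0.1,0],0],
  [1,[0.81,0.1,0],0],
  [1,[0,0,0.8],0],
  [1,[0,0,0.8],0],
  [1,[0,0,0.7],0],
  [1,[0,0,0.4],0],
  [1,[0,0,0],0],
])

```text
clock: 6.45
ee_pos: [0.5933, 0.0054, 0.0809]
ee_rot: [-1.962, -2.447, 0.005]
ft_force: [-0.4, 0.6, -2.2]
width: 0.455
grip_force: 41.0
```

```bash
python3 - <<'E'
from h import *
togo([.596,.0101,.041],.2237)
E
```

```text
t 6.45 tcp [0.5933 0.0054 0.0809] yaw 0.2191 F [-0.4  0.6 -2.2] grip 41.0 w 0.455
 shift [0.1 0.1 1. ] turn -0.05
```

Emit:
servo_tool([
  [1,[0.1,0.08,0.1],-0.04],
  [1,[0,0,0.3],0],
  [1,[0,0,0.3],0],
  [1,[0,0,0.15],0],
  [1,[0,0,0.05],0],
  [1,[0,0,0.05],0],
  [1,[0,0,0],0],
])

```text
clock: 7.15
ee_pos: [0.5983, 0.0111, 0.0452]
ee_rot: [-1.959, -2.456, 0.0]
ft_force: [-0.2, 1.4, -1.7]
width: 0.456
grip_force: 41.0
```

```bash
python3 - <<'E'
from h import *
togo([.596,.0101,.041],.2237)
E
```

```text
t 7.15 tcp [0.5983 0.0111 0.0452] yaw 0.2243 F [-0.2  1.4 -1.7] grip 41.0 w 0.456
 shift [-0.01 -0.06  0.1 ] turn 0.01
```

Emit:
servo_tool([
  [1,[0,-0.04,0.05],0],
  [1,[0,0,0.04],0],
  [1,[0,0,0.03],0],
  [1,[0,0,0],0],
])

```text
clock: 7.55
ee_pos: [0.5966, 0.0108, 0.041]
ee_rot: [-1.959, -2.456, 0.0]
ft_force: [-3.4, 0.9, 2.5]
width: 0.456
grip_force: 41.5
```

Emit:
servo_tool([
  [0.5,[0,0,0],0],
  [0.4,[0,0,0],0],
  [0.2,[0,0,0],0],
  [0.2,[0,0,0],0],
  [0.2,[0,0,-0.3],0],
  [0.2,[0,0,-0.8],0],
  [0.2,[0,0,-0.9],0],
  [0.2,[0,0,-0.9],0],
  [0.2,[0,0,-0.9],0],
  [0.2,[0,0,0],0],
])

```text
clock: 8.55
ee_pos: [0.6006, 0.0104, 0.199]
ee_rot: [1.953, 2.449, 0.009]
ft_force: [0.9, -0.6, 0.2]
width: 0.798
grip_force: 0.0
```

```bash
python3 - <<'E'
from h import *
p=[0.576,0.0979,0.2237]
togo([.596,.0101,.041],.2237)
data=[]
for c in("wrist","side"):
    m=camera_model(c);im=get_image(c);cv2.imwrite(f"pics/{c}3.png",im[:,:,::-1])
    for r in outline_of(c,"cartridge"):
        g=np.argwhere(r["region"]).mean(0)[::-1];u=proj(m,[.596,.01,.07])[0]
        if np.hypot(*(g-u))<60: print(c,g.round(),u.round(),fit_cyl([(m,r["region"])],[.596,.01,.22],.062))
a=cv2.imread("pics/wrist3.png");b=cv2.imread("pics/side3.png")[165:285,240:400]
cv2.imwrite("pics/c3.png",np.hstack([cv2.resize(a,(400,300)),cv2.resize(b,(400,300),interpolation=cv2.INTER_CUBIC)]))
E
```

```text
t 8.55 tcp [0.6006 0.0104 0.199 ] yaw 0.2244 F [ 0.9 -0.6  0.2] grip 0.0 w 0.798
 shift [ 0.03 -0.15  3.95] turn 0.01
wrist [315. 234.] [315. 237.] (array([0.59574809, 0.01111735, 0.19865405]), np.float64(0.03336604514229635))
side [322. 234.] [323. 233.] (array([0.5956383 , 0.0171362 , 0.20597849]), np.float64(0.1097560975609756))
```

View pics/c3.png

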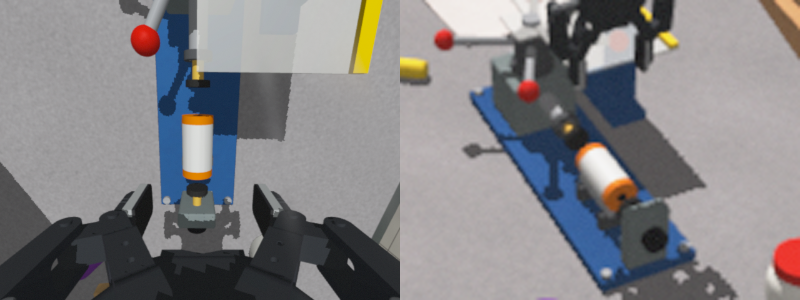

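The cartridge lies centred in the cradle, at wrist crop (197,148), clear of nose and stop. The fit agrees to about 1 mm with the cradle point. The spokes on the open side stand at fixture angles of about 245° and 155°, so I'll shut the fingers and go behind the 155° one first.

```bash
cat >> h.py <<'E'
FX=[0.576,0.0979,0.2237]
def spoke(phi,gap,z,r=.08):
    f=np.radians(phi);t=np.array([np.sin(f),-np.cos(f)])
    l=r*np.array([np.cos(f),np.sin(f)])-gap*t
    togo(tr(FX,[l[0],l[1]+.12,z])[0],FX[2]+f-np.pi)
def loc():
    s=status.get_obs();c,q=np.cos(FX[2]),np.sin(FX[2]);d=s["ee_pos"][:2]-FX[:2]
    l=np.array([c*d[0]+q*d[1],-q*d[0]+c*d[1]])-[0,.12]
    R=Ro.from_rotvec(s["ee_rot"]).as_matrix();yaw=np.degrees(np.arctan2(R[1,1],R[0,1])-FX[2])
    F=R.T@s["ft_force"];T=R.T@s["ft_torque"]
    a=np.degrees(np.arctan2(l[1],l[0]))%360
    print("t",round(float(s["clock"]),2),"local",(l*1000).round(1),"r",(np.hypot(*l)*1000).round(1),"ang",a.round(1),"toolphi",((yaw+180)%360).round(1),"z",s["ee_pos"][2].round(4),"Ftool",F.round(1),"T",T.round(2),"q6",s["joint_positions"][5].round(2))
E
python3 -c "
from h import *
loc();spoke(155,.032,.199)"
```

```text
t 8.75 local [  -0.  -209.3] r 209.3 ang 270.0 toolphi 180.0 z 0.1918 Ftool [-0.1 -0.6 -0.7] T [-0.03 -0.03 -0.03] q6 -0.32
t 8.75 tcp [0.5958 0.0108 0.1918] yaw 0.2243 F [-0.5 -0.3  0.7] grip 0.0 w 0.801
 shift [ 5.35 -2.15 -0.17] turn 5.01
```

Emit:
servo_tool([
  [1,[0,-0.7,-0.17],0],
  [1,[0.75,-0.55,0],0],
  [1,[0.9,-0.4,0],0],
  [1,[0.9,-0.3,0],0],
  [1,[0.9,-0.2,0],0],
  [1,[0.9,0,0],0],
  [1,[0.6,0,0],0],
  [1,[0.4,0,0],1],
  [1,[0,0,0],1],
  [1,[0,0,0],1],
  [1,[0,0,0],1],
  [1,[0,0,0],1],
], newtons=20)

```text
clock: 9.95
ee_pos: [0.464, 0.2, 0.1977]
ee_rot: [-2.446, -1.969, 0.005]
ft_force: [0.7, -0.7, 0.4]
width: 0.003
grip_force: 0.0
```

```bash
python3 -c "
from h import *
loc();spoke(155,.032,.106)
m=camera_model('wrist');im=np.ascontiguousarray(get_image('wrist')[:,:,::-1])
for ph in (155,245):
  for r in (.025,.08,.108):
    f=np.radians(ph);u=proj(m,tr(FX,[r*np.cos(f),.12+r*np.sin(f),.125]))[0];cv2.circle(im,tuple(int(v) for v in u.round()),4,(0,255,0),1)
cv2.imwrite('pics/w4.png',im)"
```

```text
t 9.95 local [-86.6   4.4] r 86.7 ang 177.1 toolphi 154.8 z 0.1977 Ftool [-0.5  0.8 -0.4] T [ 0.04  0.04 -0.02] q6 0.49
t 9.95 tcp [0.464  0.2    0.1977] yaw -0.2154 F [ 0.7 -0.7  0.4] grip 0.0 w 0.003
 shift [0.02 0.02 2.29] turn -0.03
```

View pics/w4.png

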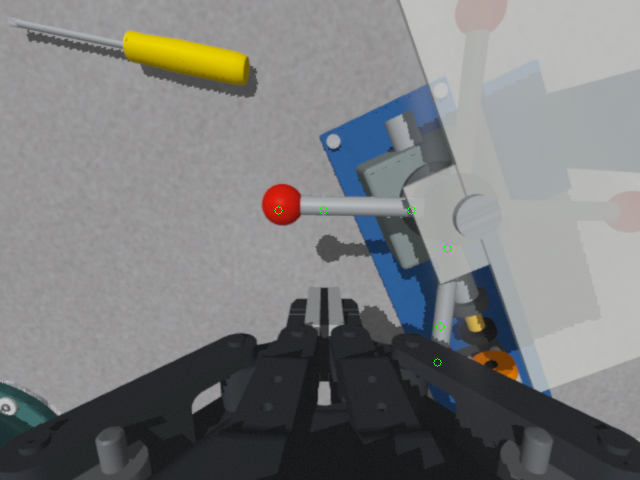

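The picture shows the spoke with its ball at (282,205), within 1–2° of the prediction. The fingers are behind it and clear, so I'll descend.

Emit:
servo_tool([
  [1,[0,0,0.8],0],
  [1,[0,0,0.8],0],
  [1,[0,0,0.5],0],
  [1,[0,0,0.17],0],
  [1,[0.2,0,0],0],
  [1,[0.1,0,0],0],
  [1,[0.1,0,0],0],
])

```text
clock: 10.7
ee_pos: [0.4698, 0.2168, 0.1096]
ee_rot: [2.443, 1.974, 0.003]
ft_force: [-0.6, 1.4, 0.5]
width: 0.002
grip_force: 0.0
```

```bash
python3 -c "
from h import *
loc();spoke(155,.017,.106)"
```

```text
t 10.7 local [-77.2  19.5] r 79.6 ang 165.8 toolphi 155.1 z 0.1096 Ftool [ 1.2 -0.8 -0.5] T [ 0.01  0.04 -0.02] q6 0.51
t 10.7 tcp [0.4698 0.2168 0.1096] yaw -0.2115 F [-0.6  1.4  0.5] grip 0.0 w 0.002
 shift [-0.05 -0.05  0.09] turn 0.01
```

Emit:
servo_tool([
  [1,[0.1,-0.05,0.05],0],
  [1,[0.176,-0.03,0],1],
  [1,[0.176,-0.03,0],1],
  [1,[0.176,-0.03,0],1],
])

```text
clock: 11.1
ee_pos: [0.4704, 0.241, 0.107]
ee_rot: [2.682, 1.633, -0.0]
ft_force: [0.4, -5.5, 1.4]
width: -0.001
grip_force: 2.3
```

```bash
python3 -c "
from h import *
loc();spoke(140,.017,.106)"
```

```text
t 11.1 local [-71.3  42.9] r 83.2 ang 148.9 toolphi 139.9 z 0.107 Ftool [-4.7  2.9 -1.4] T [-0.42 -0.73  0.07] q6 0.82
t 11.1 tcp [0.4704 0.241  0.107 ] yaw -0.4768 F [ 0.4 -5.5  1.4] grip 2.3 w -0.001
 shift [-0.1   0.06  0.03] turn -0.03
```

Emit:
servo_tool([
  [1,[0.176,-0.03,0],1],
  [1,[0.176,-0.03,0],1],
  [1,[0.176,-0.03,0],1],
])

```text
clock: 11.4
ee_pos: [0.4778, 0.2606, 0.1068]
ee_rot: [2.872, 1.269, -0.002]
ft_force: [-1.1, -4.3, 2.6]
width: 0.003
grip_force: 2.2
```

```bash
python3 -c "
from h import *
loc();spoke(125,.017,.106)"
```

```text
t 11.4 local [-59.6  60.5] r 84.9 ang 134.6 toolphi 124.9 z 0.1068 Ftool [-4.   2.  -2.6] T [-0.43 -0.62  0.07] q6 1.11
t 11.4 tcp [0.4778 0.2606 0.1068] yaw -0.7386 F [-1.1 -4.3  2.6] grip 2.2 w 0.003
 shift [-0.07  0.09  0.02] turn -0.03
```

Emit:
servo_tool([
  [1,[0.176,0.03,0],1],
  [1,[0.176,0.01,0],1],
  [1,[-0.4,0,0],0],
  [1,[-0.2,0,-0.9],0],
  [1,[0,0,-0.8],0],
  [1,[0,0,0],0],
])

```text
clock: 12.0
ee_pos: [0.4734, 0.257, 0.1792]
ee_rot: [-2.971, -1.019, -0.014]
ft_force: [0.1, -0.0, 0.2]
width: -0.001
grip_force: 0.0
```

```bash
python3 -c "
from h import *
loc();spoke(205,.032,.17)
m=camera_model('side');im=np.ascontiguousarray(get_image('side')[:,:,::-1])
ms=camera_model('scene');im2=np.ascontiguousarray(get_image('scene'))
for nm,c,i in(('side',m,im[:,:,::-1]),('scene',ms,im2)):
    mask=cv2.inRange(cv2.cvtColor(np.ascontiguousarray(i),cv2.COLOR_RGB2HSV),(0,180,120),(6,255,255))|cv2.inRange(cv2.cvtColor(np.ascontiguousarray(i),cv2.COLOR_RGB2HSV),(174,180,120),(180,255,255))
    n,_,st,ce=cv2.connectedComponentsWithStats(mask)
    for k in range(1,n):
        if st[k,4]<15: continue
        w=back(c,ce[k],.125)[:2]-FX[:2];co,s=np.cos(FX[2]),np.sin(FX[2]);l=np.array([co*w[0]+s*w[1],-s*w[0]+co*w[1]])-[0,.12]
        print(nm,ce[k].round(),st[k,4],'r',np.hypot(*l).round(3),'ang',(np.degrees(np.arctan2(l[1],l[0]))%360).round(1))
"
```

```text
t 12.0 local [-64.7  57.9] r 86.8 ang 138.2 toolphi 115.0 z 0.1792 Ftool [ 0.1  0.1 -0.2] T [-0.01  0.01  0.04] q6 1.28
t 12.0 tcp [0.4734 0.257  0.1792] yaw -0.9099 F [ 0.1 -0.   0.2] grip 0.0 w -0.001
 shift [-1.15  2.79  0.22] turn -17.99
side [266. 168.] 20 r 0.112 ang 112.7
side [267. 196.] 20 r 0.108 ang 203.2
side [400. 269.] 282 r 0.48 ang 279.3
scene [246. 276.] 396 r 0.423 ang 291.8
scene [466. 271.] 55 r 0.111 ang 114.2
```

Emit:
servo_tool([
  [1,[-0.4,0.9,0],0],
  [1,[-0.4,0.9,0],0],
  [1,[-0.35,0.9,0],0],
  [1,[0,0.1,0],-1],
  [1,[0,0,0],-1],
  [1,[0,0,0],-1],
  [1,[0,0,0],-1],
  [1,[0,0,0],-1],
  [1,[0,0,0],-1],
  [1,[0,0,0],-1],
  [1,[0,0,0],-1],
  [1,[0,0,0],-1],
])

```text
clock: 13.3
ee_pos: [0.502, 0.1388, 0.1731]
ee_rot: [-2.351, -2.082, 0.003]
ft_force: [0.6, -0.7, 0.2]
width: -0.001
grip_force: 0.0
```

Emit:
servo_tool([
  [1,[0,0,0],-1],
  [1,[0,0,0],-1],
  [1,[0,0,0],-1],
  [1,[0,0,0],-1],
  [1,[0,0,0],-1],
  [1,[0,0,0],-1],
  [1,[0,0,0],-1],
  [1,[0,0,0],-1],
  [1,[0,0,0],-1],
  [1,[0,0,0],0],
])

```text
clock: 14.3
ee_pos: [0.502, 0.1387, 0.1732]
ee_rot: [-1.379, -2.821, 0.002]
ft_force: [0.2, -0.2, 0.5]
width: -0.004
grip_force: 0.0
```

```bash
python3 -c "
from h import *
loc();spoke(204,.030,.106,.078)"
```

```text
t 14.3 local [-63.1 -63.8] r 89.7 ang 225.3 toolphi 205.1 z 0.1732 Ftool [-0.3  0.1 -0.5] T [ 0.01 -0.04  0.03] q6 -0.52
t 14.3 tcp [0.502  0.1387 0.1732] yaw 0.6615 F [ 0.2 -0.2  0.5] grip 0.0 w -0.004
 shift [0.06 0.14 1.68] turn 0.22
```

Emit:
servo_tool([
  [1,[0,0.14,0.8],0.2],
  [1,[0,0,0.7],0],
  [1,[0,0,0.18],0],
  [1,[0.2,0,0],0],
  [1,[0.2,0,0],0],
  [1,[0.176,-0.01,0],1],
  [1,[0.176,-0.01,0],1],
  [1,[0.176,-0.01,0],1],
  [1,[0.176,-0.01,0],1],
])

```text
clock: 15.2
ee_pos: [0.4814, 0.178, 0.1083]
ee_rot: [1.875, 2.52, -0.003]
ft_force: [-2.3, -6.9, -1.5]
width: 0.002
grip_force: 2.7
```

```bash
python3 -c "
from h import *
loc();spoke(184,.017,.106,.08)"
```

```text
t 15.2 local [-74.5 -20.9] r 77.4 ang 195.7 toolphi 183.9 z 0.1083 Ftool [-6.  -4.2  1.5] T [ 0.52 -0.81 -0.01] q6 -0.07
t 15.2 tcp [0.4814 0.178  0.1083] yaw 0.2911 F [-2.3 -6.9 -1.5] grip 2.7 w 0.002
 shift [-0.03 -0.11  0.06] turn -0.03
```

Emit:
servo_tool([
  [1,[0.176,-0.01,0],1],
  [1,[0.176,-0.01,0],1],
  [1,[0.176,-0.01,0],1],
  [1,[0.176,-0.01,0],1],
  [1,[0.176,-0.01,0],1],
])

```text
clock: 15.7
ee_pos: [0.4737, 0.2124, 0.1079]
ee_rot: [-2.376, -2.054, 0.007]
ft_force: [-4.1, -5.6, 0.8]
width: 0.004
grip_force: 2.8
```

```bash
python3 -c "
from h import *
loc();spoke(159,.017,.106,.08)"
```

```text
t 15.7 local [-74.3  14.3] r 75.7 ang 169.1 toolphi 158.8 z 0.1079 Ftool [-6.2 -3.2 -0.7] T [ 0.68 -0.88 -0.01] q6 0.44
t 15.7 tcp [0.4737 0.2124 0.1079] yaw -0.1455 F [-4.1 -5.6  0.8] grip 2.8 w 0.004
 shift [-0.09 -0.14  0.05] turn -0.03
```

Emit:
servo_tool([
  [1,[0.176,-0.06,0],1],
  [1,[0.176,-0.06,0],1],
  [1,[0.176,-0.05,0],1],
  [1,[0.176,-0.05,0],1],
  [1,[0.176,-0.04,0],1],
  [1,[0.176,-0.03,0],1],
  [1,[0.176,-0.03,0],1],
])

```text
clock: 16.4
ee_pos: [0.483, 0.2617, 0.1086]
ee_rot: [2.883, 1.244, -0.001]
ft_force: [-1.3, -5.1, 1.2]
width: -0.001
grip_force: 2.4
```

```bash
python3 -c "
from h import *
loc();spoke(124,.017,.106,.08)"
```

```text
t 16.4 local [-54.3  60.4] r 81.2 ang 132.0 toolphi 123.8 z 0.1086 Ftool [-4.6  2.6 -1.2] T [-0.41 -0.77 -0.01] q6 1.13
t 16.4 tcp [0.483  0.2617 0.1086] yaw -0.7564 F [-1.3 -5.1  1.2] grip 2.4 w -0.001
 shift [-0.14  0.01  0.07] turn -0.03
```

Emit:
servo_tool([
  [1,[0.176,-0.02,0],1],
  [1,[0.176,-0.02,0],1],
  [1,[-0.4,0,0],0],
  [1,[-0.2,0,-0.9],0],
  [1,[0,0,-0.8],0],
  [1,[-0.4,0.9,0],0],
  [1,[-0.4,0.9,0],0],
  [1,[-0.35,0.9,0],-1],
  [1,[0,0.1,0],-1],
  [1,[0,0,0],-1],
  [1,[0,0,0],-1],
  [1,[0,0,0],-1],
])

```text
clock: 17.6
ee_pos: [0.5045, 0.1422, 0.177]
ee_rot: [2.692, 1.618, 0.004]
ft_force: [-0.6, 1.2, -0.6]
width: -0.002
grip_force: 0.0
```

Emit:
servo_tool([
  [1,[0,0,0],-1],
  [1,[0,0,0],-1],
  [1,[0,0,0],-1],
  [1,[0,0,0],-1],
  [1,[0,0,0],-1],
  [1,[0,0,0],-1],
  [1,[0,0,0],-1],
  [1,[0,0,0],-1],
  [1,[0,0,0],-1],
  [1,[0,0,0],-1],
  [1,[0,0,0],-1],
  [1,[0,0,0],-1],
])

```text
clock: 18.8
ee_pos: [0.5044, 0.1424, 0.1769]
ee_rot: [1.521, 2.747, 0.003]
ft_force: [0.8, 0.1, -0.8]
width: -0.002
grip_force: 0.0
```

```bash
python3 -c "
from h import *
loc();spoke(204,.030,.106,.080)
ms=camera_model('side');im=np.ascontiguousarray(get_image('side'));cv2.imwrite('pics/s5.png',im[:,:,::-1])
h=cv2.cvtColor(im,cv2.COLOR_RGB2HSV)
mask=cv2.inRange(h,(0,180,100),(6,255,255))|cv2.inRange(h,(174,180,100),(180,255,255))
n,_,st,ce=cv2.connectedComponentsWithStats(mask)
for k in range(1,n):
    if st[k,4]<10: continue
    w=back(ms,ce[k],.125)[:2]-FX[:2];co,s=np.cos(FX[2]),np.sin(FX[2]);l=np.array([co*w[0]+s*w[1],-s*w[0]+co*w[1]])-[0,.12]
    print(ce[k].round(),st[k,4],'r',np.hypot(*l).round(3),'ang',(np.degrees(np.arctan2(l[1],l[0]))%360).round(1))
"
```

```text
t 18.8 local [-59.9 -60.7] r 85.3 ang 225.4 toolphi 199.2 z 0.1769 Ftool [-0.3  0.7  0.8] T [-0.04 -0.02 -0.03] q6 -0.42
t 18.8 tcp [0.5044 0.1424 0.1769] yaw 0.5594 F [ 0.8  0.1 -0.8] grip 0.0 w -0.002
 shift [ 0.03 -0.02  1.77] turn -0.95
[266. 195.] 38 r 0.108 ang 200.8
[318. 196.] 24 r 0.115 ang 288.8
[400. 270.] 319 r 0.482 ang 279.0
```

Emit:
servo_tool([
  [1,[-0.05,0,0.8],-0.4],
  [1,[0,0,0.8],0],
  [1,[0,0,0.17],0],
  [1,[0.2,-0.03,0],0],
  [1,[0.15,0,0],0],
  [1,[0.176,-0.03,0],1],
  [1,[0.176,-0.03,0],1],
  [1,[0.176,-0.03,0],1],
  [1,[0.176,-0.03,0],1],
])

```text
clock: 19.75
ee_pos: [0.4797, 0.1737, 0.1061]
ee_rot: [1.94, 2.469, -0.0]
ft_force: [-1.5, -5.0, 1.2]
width: 0.001
grip_force: 2.5
```

```bash
python3 -c "
from h import *
loc();spoke(181,.017,.106,.08)"
```

```text
t 19.75 local [-77.1 -24.7] r 80.9 ang 197.8 toolphi 180.9 z 0.1061 Ftool [-4.5 -2.6 -1.2] T [ 0.36 -0.78 -0.06] q6 -0.02
t 19.75 tcp [0.4797 0.1737 0.1061] yaw 0.2388 F [-1.5 -5.   1.2] grip 2.5 w 0.001
 shift [ 0.16 -0.06  0.  ] turn -0.03
```

Emit:
servo_tool([
  [1,[0.176,-0.03,0],1],
  [1,[0.176,-0.03,0],1],
  [1,[0.176,-0.04,0],1],
])

```text
clock: 20.05
ee_pos: [0.4717, 0.1939, 0.106]
ee_rot: [2.246, 2.195, -0.002]
ft_force: [-1.6, -3.9, 2.2]
width: 0.002
grip_force: 2.5
```

```bash
python3 -c "
from h import *
loc();spoke(166,.017,.106,.08)"
```

```text
t 20.05 local [-80.4  -3.2] r 80.5 ang 182.3 toolphi 165.9 z 0.106 Ftool [-4.  -1.6 -2.2] T [ 0.25 -0.73 -0.02] q6 0.28
t 20.05 tcp [0.4717 0.1939 0.106 ] yaw -0.0231 F [-1.6 -3.9  2.2] grip 2.5 w 0.002
 shift [ 0.14 -0.07  0.  ] turn -0.03
```

Emit:
servo_tool([
  [1,[0.176,-0.04,0],1],
  [1,[0.176,-0.04,0],1],
])

```text
clock: 20.25
ee_pos: [0.4692, 0.2083, 0.106]
ee_rot: [2.429, 1.991, -0.002]
ft_force: [-2.3, -4.5, 1.5]
width: -0.001
grip_force: 2.5
```

```bash
python3 -c "
from h import *
loc();spoke(156,.017,.106,.08)"
```

```text
t 20.25 local [-79.6  11.3] r 80.4 ang 171.9 toolphi 155.9 z 0.106 Ftool [-4.9 -1.4 -1.5] T [ 0.18 -0.75 -0.04] q6 0.48
t 20.25 tcp [0.4692 0.2083 0.106 ] yaw -0.1977 F [-2.3 -4.5  1.5] grip 2.5 w -0.001
 shift [ 0.13 -0.07  0.  ] turn -0.03
```

Emit:
servo_tool([
  [1,[0.176,-0.03,0],1],
])

```text
clock: 20.35
ee_pos: [0.4691, 0.2154, 0.106]
ee_rot: [2.514, 1.883, -0.002]
ft_force: [-3.2, -4.3, 2.3]
width: 0.001
grip_force: 2.5
```

```bash
python3 -c "
from h import *
loc();spoke(151,.017,.106,.08)"
```

```text
t 20.35 local [-78.2  18.3] r 80.3 ang 166.8 toolphi 150.9 z 0.106 Ftool [-5.  -1.9 -2.3] T [ 0.27 -0.77  0.  ] q6 0.58
t 20.35 tcp [0.4691 0.2154 0.106 ] yaw -0.285 F [-3.2 -4.3  2.3] grip 2.5 w 0.001
 shift [ 0.12 -0.07 -0.  ] turn -0.03
```

Emit:
servo_tool([
  [1,[0.176,-0.03,0],1],
])

```text
clock: 20.45
ee_pos: [0.4697, 0.2225, 0.1059]
ee_rot: [2.594, 1.772, -0.003]
ft_force: [-3.6, -4.4, 2.6]
width: -0.001
grip_force: 2.5
```

Emit:
servo_tool([
  [1,[0.176,-0.03,0],1],
])

```text
clock: 20.55
ee_pos: [0.4709, 0.2295, 0.1059]
ee_rot: [2.669, 1.657, -0.004]
ft_force: [-4.5, -3.5, 3.1]
width: 0.004
grip_force: 2.5
```

```bash
python3 -c "
from h import *
loc();spoke(141,.017,.106,.08)"
```

```text
t 20.55 local [-73.3  31.7] r 79.9 ang 156.6 toolphi 140.8 z 0.1059 Ftool [-5.2 -2.4 -3.1] T [ 0.38 -0.79 -0.03] q6 0.78
t 20.55 tcp [0.4709 0.2295 0.1059] yaw -0.4596 F [-4.5 -3.5  3.1] grip 2.5 w 0.004
 shift [ 0.11 -0.08 -0.  ] turn -0.03
```

Emit:
servo_tool([
  [1,[0.176,-0.05,0],1],
])

```text
clock: 20.65
ee_pos: [0.4724, 0.2367, 0.1059]
ee_rot: [2.738, 1.539, -0.003]
ft_force: [-2.9, -4.5, 0.9]
width: -0.0
grip_force: 2.5
```

Emit:
servo_tool([
  [1,[0.176,-0.05,0],1],
])

```text
clock: 20.75
ee_pos: [0.4747, 0.2438, 0.1059]
ee_rot: [2.803, 1.418, -0.002]
ft_force: [-1.1, -5.6, 1.4]
width: -0.001
grip_force: 2.4
```

Emit:
servo_tool([
  [1,[0.176,-0.04,0],1],
])

```text
clock: 20.85
ee_pos: [0.4776, 0.2505, 0.1059]
ee_rot: [2.862, 1.294, -0.002]
ft_force: [-2.1, -3.9, 1.2]
width: -0.001
grip_force: 2.4
```

```bash
python3 -c "
from h import *
loc();spoke(126,.017,.106,.08)
im=get_image('scene');r=im[215:315,270:400,::-1];cv2.imwrite('pics/s6.png',cv2.resize(r,(780,600),interpolation=cv2.INTER_CUBIC))"
```

```text
t 20.85 local [-62.1  50.6] r 80.1 ang 140.8 toolphi 125.9 z 0.1059 Ftool [-4.3  1.  -1.2] T [-0.16 -0.76  0.02] q6 1.08
t 20.85 tcp [0.4776 0.2505 0.1059] yaw -0.7213 F [-2.1 -3.9  1.2] grip 2.4 w -0.001
 shift [ 0.09 -0.06 -0.  ] turn -0.03
```

View pics/s6.png

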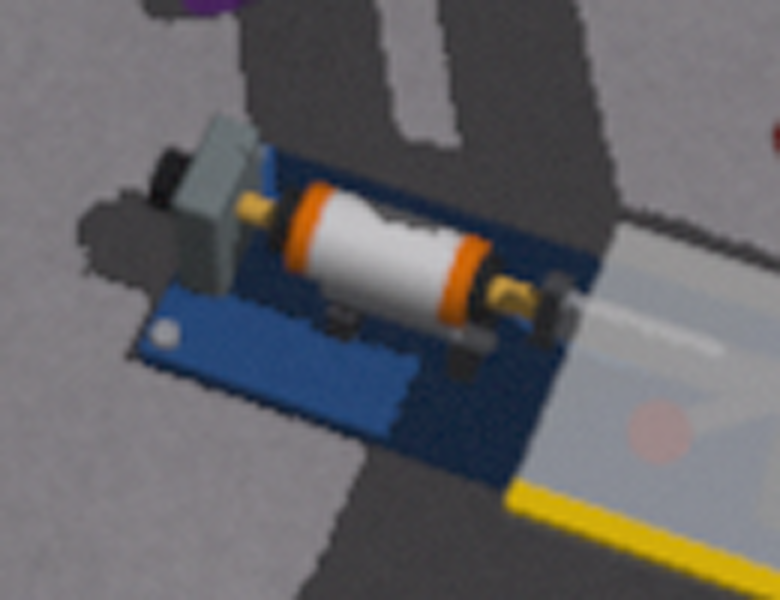

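The picture shows the nose at (488,285) on the cartridge, and its far end almost at the stop disc (290,220). The grip is close, so I'll use half steps.

Emit:
servo_tool([
  [1,[0.09,-0.02,0],0.5],
])

```text
clock: 21.0
ee_pos: [0.4794, 0.2537, 0.1058]
ee_rot: [2.887, 1.238, -0.002]
ft_force: [-2.7, -3.6, 3.0]
width: -0.002
grip_force: 2.4
```

```bash
python3 -c "
from h import *
loc()"
```

```text
t 21.0 local [-59.7  53.3] r 80.0 ang 138.2 toolphi 123.6 z 0.1058 Ftool [-4.4  0.5 -3. ] T [ 0.06 -0.67 -0.06] q6 1.12
```

Emit:
servo_tool([
  [1,[0.09,-0.02,0],0.5],
])

```text
clock: 21.1
ee_pos: [0.4812, 0.2569, 0.1058]
ee_rot: [2.914, 1.173, -0.002]
ft_force: [-2.8, -3.0, 3.2]
width: -0.001
grip_force: 2.4
```

```bash
python3 -c "
from h import *
loc();spoke(121,.017,.106,.08)"
```

```text
t 21.1 local [-57.2  56. ] r 80.1 ang 135.6 toolphi 121.0 z 0.1058 Ftool [-4.1  0.2 -3.2] T [ 0.03 -0.7  -0.04] q6 1.17
t 21.1 tcp [0.4812 0.2569 0.1058] yaw -0.8052 F [-2.8 -3.   3.2] grip 2.4 w -0.001
 shift [ 0.08 -0.06 -0.01] turn 0.01
```

Emit:
servo_tool([
  [1,[0.09,-0.02,0],0.5],
])

```text
clock: 21.2
ee_pos: [0.4831, 0.2599, 0.1058]
ee_rot: [2.939, 1.109, -0.002]
ft_force: [-4.3, -1.9, 2.3]
width: 0.004
grip_force: 2.4
```

```bash
python3 -c "
from h import *
loc()"
```

```text
t 21.2 local [-54.6  58.6] r 80.1 ang 133.0 toolphi 118.5 z 0.1058 Ftool [-4.5 -1.4 -2.3] T [ 0.09 -0.67 -0.03] q6 1.22
```

Emit:
servo_tool([
  [1,[0.09,-0.02,0],0.5],
])

```text
clock: 21.3
ee_pos: [0.4853, 0.2629, 0.1058]
ee_rot: [2.963, 1.045, -0.002]
ft_force: [-3.4, -2.8, 3.0]
width: 0.001
grip_force: 2.4
```

```bash
python3 -c "
from h import *
loc();spoke(116,.017,.106,.08)"
```

```text
t 21.3 local [-51.9  61. ] r 80.1 ang 130.4 toolphi 116.0 z 0.1058 Ftool [-4.5  0.  -3. ] T [ 0.13 -0.7  -0.01] q6 1.26
t 21.3 tcp [0.4853 0.2629 0.1058] yaw -0.8927 F [-3.4 -2.8  3. ] grip 2.4 w 0.001
 shift [ 0.07 -0.06 -0.01] turn 0.01
```

Emit:
servo_tool([
  [1,[-0.4,0,0],0],
  [1,[-0.2,0,-0.9],0],
  [1,[0,0,-0.8],0],
  [1,[-0.4,0.9,0],0],
  [1,[-0.4,0.9,0],0],
  [1,[-0.35,0.9,0],-1],
  [1,[0,0.1,0],-1],
  [1,[0,0,0],-1],
  [1,[0,0,0],-1],
  [1,[0,0,0],-1],
  [1,[0,0,0],-1],
  [1,[0,0,0],-1],
])

```text
clock: 22.5
ee_pos: [0.5033, 0.1326, 0.1742]
ee_rot: [2.506, 1.893, 0.004]
ft_force: [0.0, -0.6, 0.1]
width: -0.001
grip_force: 0.0
```

Emit:
servo_tool([
  [1,[0,0,0],-1],
  [1,[0,0,0],-1],
  [1,[0,0,0],-1],
  [1,[0,0,0],-1],
  [1,[0,0,0],-1],
  [1,[0,0,0],-1],
  [1,[0,0,0],-1],
  [1,[0,0,0],-1],
  [1,[0,0,0],-1],
  [1,[0,0,0],-1],
  [1,[0,0,0],-1],
  [1,[0,0,0],0],
])

```text
clock: 23.7
ee_pos: [0.5033, 0.1326, 0.174]
ee_rot: [1.352, 2.833, 0.003]
ft_force: [0.7, 0.3, 0.2]
width: 0.001
grip_force: 0.0
```

```bash
python3 -c "
from h import *
loc();spoke(207,.030,.106,.081)
ms=camera_model('side');im=np.ascontiguousarray(get_image('side'))
h=cv2.cvtColor(im,cv2.COLOR_RGB2HSV)
mask=cv2.inRange(h,(0,180,100),(6,255,255))|cv2.inRange(h,(174,180,100),(180,255,255))
n,_,st,ce=cv2.connectedComponentsWithStats(mask)
for k in range(1,n):
    if st[k,4]<10: continue
    w=back(ms,ce[k],.125)[:2]-FX[:2];co,s=np.cos(FX[2]),np.sin(FX[2]);l=np.array([co*w[0]+s*w[1],-s*w[0]+co*w[1]])-[0,.12]
    print(ce[k].round(),st[k,4],'r',np.hypot(*l).round(3),'ang',(np.degrees(np.arctan2(l[1],l[0]))%360).round(1))
"
```

```text
t 23.7 local [-63.2 -70. ] r 94.4 ang 227.9 toolphi 206.2 z 0.174 Ftool [-0.2  0.8 -0.2] T [0.04 0.03 0.02] q6 -0.56
t 23.7 tcp [0.5033 0.1326 0.174 ] yaw 0.6802 F [0.7 0.3 0.2] grip 0.0 w 0.001
 shift [0.1  0.17 1.7 ] turn -0.17
[264. 171.] 16 r 0.107 ang 121.0
[322. 194.] 11 r 0.117 ang 295.4
[270. 197.] 39 r 0.108 ang 209.2
[400. 269.] 318 r 0.482 ang 279.0
```

Emit:
servo_tool([
  [1,[0,0.17,0.8],-0.3],
  [1,[0,0,0.7],0],
  [1,[0,0,0.2],0],
  [1,[0.2,0,0],0],
  [1,[0.1,0,0],0],
  [1,[0.1,0,0],0],
])

```text
clock: 24.35
ee_pos: [0.4984, 0.1484, 0.1058]
ee_rot: [1.317, 2.849, 0.0]
ft_force: [1.7, -5.1, -2.2]
width: -0.002
grip_force: 2.8
```

```bash
python3 -c "
from h import *
loc();spoke(207,.017,.106,.081)"
```

```text
t 24.35 local [-64.5 -53.5] r 83.8 ang 219.7 toolphi 207.6 z 0.1058 Ftool [-4.9 -2.   2.2] T [ 0.35 -0.83 -0.03] q6 -0.55
t 24.35 tcp [0.4984 0.1484 0.1058] yaw 0.7049 F [ 1.7 -5.1 -2.2] grip 2.8 w -0.002
 shift [ 0.03  0.02 -0.01] turn 0.11
```

Emit:
servo_tool([
  [1,[0.09,-0.02,0],0.5],
])

```text
clock: 24.45
ee_pos: [0.496, 0.1502, 0.1058]
ee_rot: [1.378, 2.819, 0.0]
ft_force: [3.7, -6.5, -2.8]
width: 0.004
grip_force: 4.0
```

```bash
python3 -c "
from h import *
loc()"
```

```text
t 24.45 local [-66.4 -51.3] r 83.9 ang 217.7 toolphi 205.1 z 0.1058 Ftool [-7.4 -1.1  2.8] T [ 0.2  -1.23  0.02] q6 -0.5
```

Emit:
servo_tool([
  [1,[0.09,-0.02,0],0.5],
])

```text
clock: 24.55
ee_pos: [0.4937, 0.1522, 0.1058]
ee_rot: [1.441, 2.786, 0.0]
ft_force: [4.9, -8.7, -3.9]
width: 0.001
grip_force: 5.0
```

```bash
python3 -c "
from h import *
loc();spoke(202,.017,.106,.081)"
```

```text
t 24.55 local [-68.2 -48.8] r 83.9 ang 215.6 toolphi 202.5 z 0.1058 Ftool [-9.9 -1.   3.9] T [ 0.18 -1.58 -0.01] q6 -0.45
t 24.55 tcp [0.4937 0.1522 0.1058] yaw 0.6164 F [ 4.9 -8.7 -3.9] grip 5.0 w 0.001
 shift [ 0.07  0.01 -0.01] turn 0.1
```

Emit:
servo_tool([
  [1,[0.02,-0.005,0],0.1],
])

```text
clock: 24.65
ee_pos: [0.4931, 0.1527, 0.1058]
ee_rot: [1.452, 2.78, 0.0]
ft_force: [4.3, -8.9, -3.8]
width: 0.003
grip_force: 4.8
```

```bash
python3 -c "
from h import *
loc()"
```

```text
t 24.65 local [-68.6 -48.2] r 83.9 ang 215.1 toolphi 202.0 z 0.1058 Ftool [-9.7 -1.6  3.8] T [ 0.2  -1.54 -0.03] q6 -0.44
```

Emit:
servo_tool([
  [1,[0.035,-0.005,0],0.2],
])

```text
clock: 24.75
ee_pos: [0.4924, 0.1534, 0.1058]
ee_rot: [1.475, 2.768, 0.0]
ft_force: [4.6, -9.2, -4.2]
width: 0.0
grip_force: 5.3
```

```bash
python3 -c "
from h import *
loc()"
```

```text
t 24.75 local [-69.2 -47.4] r 83.9 ang 214.4 toolphi 201.1 z 0.1058 Ftool [-10.2  -1.3   4.2] T [ 0.19 -1.63 -0.05] q6 -0.42
```

The push is 10.2 N at about 80 mm, equivalent to about 9.4 N at 88 mm, which is on target. Now I'll back off, rise and check.

Emit:
servo_tool([
  [1,[-0.1,0,0],0],
  [1,[-0.3,0,0],0],
  [1,[0,0,-0.5],0],
  [1,[0,0,-0.9],0],
  [1,[0,0,-0.9],0],
  [1,[-0.3,-0.9,-0.3],0],
  [1,[-0.3,-0.9,0],0],
  [1,[0,0,0],0],
  [1,[0,0,0],0],
])

```text
clock: 25.65
ee_pos: [0.4528, 0.0808, 0.2092]
ee_rot: [1.48, 2.77, 0.002]
ft_force: [0.4, 0.4, -0.2]
width: 0.002
grip_force: 0.0
```

```bash
python3 -c "
from h import *
loc()
a=get_image('scene')[:,:,::-1];b=get_image('side')[:,:,::-1]
c=lambda i,x,y:cv2.resize(i[y:y+120,x:x+160],(400,300),interpolation=cv2.INTER_CUBIC)
cv2.imwrite('pics/f.png',np.vstack([np.hstack([c(a,285,215),c(b,240,165)]),np.hstack([cv2.resize(a,(400,300)),cv2.resize(b,(400,300))])]))"
```

```text
t 25.65 local [-123.9 -109.3] r 165.2 ang 221.4 toolphi 200.9 z 0.2092 Ftool [0.1 0.5 0.2] T [ 0.01 -0.01 -0.  ] q6 -0.56
```

View pics/f.png

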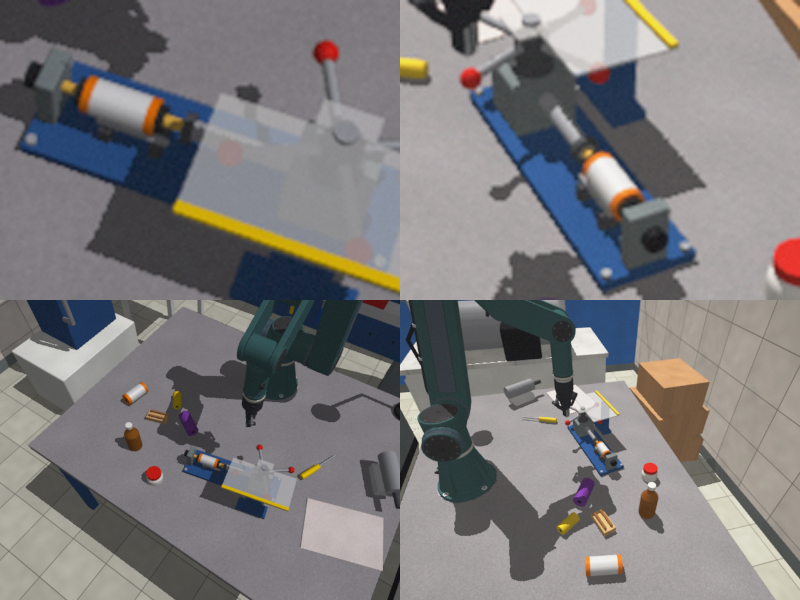

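The cartridge is clamped between nose and stop at crop (120,105). The bottle, jar and screwdriver are where they started, and the gripper touches nothing. Handing in.

```bash
python3 -c "
from rig import order
print(order.job_done())"
```

```text
the job is handed in; nothing more can be done
None
```

The cartridge is clamped in the fixture, wound to about 9.4 N at 88 mm (within the 9–10 N target); everything is released and the bystanders untouched, and the job was handed in at about 26 s, though the hand-in returned no verdict.

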